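# Check the griddle with the surface thermometer, then snap it into its cap

## Task

Take the surface thermometer by its handle out of its rest hole and check the hot griddle: stand the probe upright and gently on each of the three engraved rings, from left to right as seen from the robot, with the foot inside the ring and its spring pressed in, keeping still for a second on each, and with nothing but the probe touching the griddle. Then push the probe down into its cap at the other end of the stand until it snaps in, and keep pressing after the snap until the collar is fully home on the cap's rim. Finish like that, with the fingers still closed round the handle and pressing it down firmly, and leave the tub, the pan and the turner alone.

Things in the scene. Friction and masses are not known exactly. Their poses are not given: they have to be found in the camera images.
- thermometer: Surface thermometer, 172 mm tall, about 170 g, at the start upright (probe down) in the stand's rest hole, its yaw varying. Origin: centre of the underside of its round collar; z up along the axis. Collar: disc 36 mm diameter, z = 0 to 5 mm. Below it a steel neck stud 16 mm thick that tapers to the shaft 28 to 40 mm down, a shaft 5 mm thick and the sprung foot.
- handle (a point): On the thermometer's axis, 60 mm above the collar's underside: the place to grip the black handle. The handle is a block 32 mm along the thermometer's x by 24 mm along its y, from 5 to 92 mm above the collar's underside; grip it across its 24 mm (y) width.
- bead (a point): Centre of the round bead on the neck stud, 22 mm diameter at its widest, 10 mm below the collar's underside, on the axis. This is the bulge that snaps through the cap's lips.
- foot_face (a point): Centre of the flat face of the round copper foot, 10 mm diameter, at the probe's lower end; 80 mm below the collar's underside when not pressed in.
- foot (a joint): How far the sprung foot is pressed into the probe, in m: 0 free, 0.006 fully in. It starts to move at about 1 N and takes about 5 N to go fully in.
- griddle: Fixed countertop griddle, 300 mm (its x, away from the robot) by 340 mm (its y), origin under its centre. Dark flat plate 262 by 326 mm, top 95 mm above the work surface, with a steel splash guard on the left, right and far sides whose top is 25 mm above the plate. Knobs on the front (-x) face.
- ring_left (a point): Centre, on the plate's surface, of the left (robot's left, +y) engraved ring: a bright circle 24 mm inside and 29 mm outside diameter. The three rings stand in a row along the griddle's y, 100 mm apart.
- ring_middle (a point): Centre of the middle ring, on the plate's surface.
- ring_right (a point): Centre of the right (robot's right, -y) ring, on the plate's surface.
- stand: Fixed white plastic bench for the thermometer, 170 mm (its x) by 90 mm (its y), deck 100 mm above the work surface, origin under its centre. It stands to the left or to the right of the griddle. Round rest hole, 28 mm diameter, through the deck at x = -40 mm (the end nearer the robot); the probe's cap at x = +40 mm.
- probe_cap: The probe's cap: an upright fixed grey tube in the stand, 36 mm outside and 25 mm inside diameter, 102 mm deep, open at the top, its rim 106 mm above this origin (centre of its underside) and 12 mm above the stand's deck. A ring of black spring lips inside, 6 mm below the rim, leaves an opening 17.6 mm across; below them a guide sleeve about 17.5 mm across.
- cap_mouth (a point): Centre of the cap's rim, z up. Home: the collar's underside lies here. Pushing the neck's bead through the lips takes about 8 to 18 N, most with the collar 4 to 6 mm above the rim; then it snaps: the resistance drops sharply, the lips pull the neck in, and the collar meets the rigid rim.
- spread_tub: White round tub, 96 mm diameter, 115 mm tall, origin under its centre, on the other side of the griddle from the stand. To be left alone.
- pan: Open steel pan, 108 by 176 by 65 mm, origin under its centre, far left. To be left alone.
- turner: Griddle turner (spatula), 230 mm long with a black handle, lying flat at the far right, origin under its middle. To be left alone.

How it is judged (in metres and radians):
On the way, in this order (a step that is already met when the one before it is completed fails the run):
1. the probe stands on the left ring (distance between foot_face and ring_left below 0.008 m and value of joint foot above 0.0008 m and contact force between foot and griddle above 0.5 N and angle between thermometer's own z axis and vertical below 0.15 rad), for 0.6 s.
2. then on the middle ring (distance between foot_face and ring_middle below 0.008 m and value of joint foot above 0.0008 m and contact force between foot and griddle above 0.5 N and angle between thermometer's own z axis and vertical below 0.15 rad), for 0.6 s.
3. then on the right ring (distance between foot_face and ring_right below 0.008 m and value of joint foot above 0.0008 m and contact force between foot and griddle above 0.5 N and angle between thermometer's own z axis and vertical below 0.15 rad), for 0.6 s.
4. the bead has snapped past the cap's lips and the collar is pressed home on the rim (z of thermometer in the frame of cap_mouth below 0.0015 m and horizontal distance between thermometer and cap_mouth below 0.004 m and contact force between thermometer and stand above 5 N), for 0.3 s.
At the end, for the whole second after the job is handed in: The thermometer is upright in its cap, the collar's underside within 1.5 mm of the cap's rim and within 4 mm of its axis, pushed onto the cap with more than 5 N, while the fingers still grip the handle below its top (all of step 4 and angle between thermometer's own z axis and vertical below 0.12 rad and contact force between the fingers and thermometer above 2 N and z of the grasp point in the frame of thermometer below 0.09 m); the arm keeps its last pose, push and grip.
It fails at once if the probe is pressed on the griddle with more than 30 N (contact force between thermometer and griddle above 30 N).
It fails at once if the gripper or arm touches the hot griddle (contact force between any of the fingers, the arm and griddle above 1 N).
It fails at once if the tub, pan or turner is moved more than 30 mm (distance of any of spread_tub, pan, turner from where it was at the start of the episode above 0.03 m).
It also fails if it takes over 72 s, if anything falls off the work surface, if the arm or the gripper's body presses on something with over 40 N, if the wrist force passes 120 N, or if a joint passes its speed limit or range.

## Robot

A 7-joint arm with a two-finger parallel gripper is mounted at the origin on the work surface. World frame = base frame: x ahead of the robot, y to its left, z up, the work surface at z = 0. Lengths are in m, angles in degrees, forces in N, time in s.
With the tool pointing down it reaches from about 0.35 to 0.775 m from the base axis. Payload 3.1 kg.
Tool frame: the origin (TCP) lies on the centre line of the jaws, within the pads' length; the fingertips stand 17 mm ahead of it and the grasp point (between the pads) lies 2 mm behind it (robot.tip_reach is the distance from the TCP to the fingertips, in m); z points along the fingers, y is the line along which they close (so a half turn about z gives the same grasp; the last joint's range is limited). The gripper opens to 85 mm and grips with 20 to 120 N. Pads are 22 mm wide; open, the fingers measure 114 mm over their backs; the gripper's body (76 mm by 85 mm) begins 54 mm behind the grasp point. The pads swing forward as they close: fully open they stand 13 mm farther back than shut.
Start: joints at [-66.847, 17.813, 0.802, 86.603, -0.252, 75.585, -1.558], TCP at [0.237, 0.496, 0.248] pointing down, gripper open.
Joint ranges: [-154.91, 154.91], [-16.99, 109.72], [-72.82, 74.43], [7.12, 147.25], [-82.49, 262.49], [11.32, 116.49], [-174.64, 174.64]. Speed limits (degrees/s): [159.86, 159.86, 180, 180, 180, 180, 180].

## Interface

Orientations are given as [roll, pitch, yaw] about the fixed x, y, z axes, in that order (R = Rz(yaw) Ry(pitch) Rx(roll)).
In Python, from station import robot, fingers, vision, workorder, recognise gives the robot as it stands. Calls block until the motion is done:
- robot.move_to(position, orientation): joint-space move of the TCP to a pose.
- robot.line_to(position, orientation=None, velocity=0.15, f_stop=None): straight line of the TCP; orientation=None keeps the orientation; velocity is the mean speed in m/s. With f_stop (N) it stops when the force on the tool has changed by that much, and returns True; else False.
- robot.move_j(angles): joint-space move.
- fingers.gripper_to(opening, force=None): opening from 0.0 (shut) to 1.0 (fully open); force is the grip in N (None keeps the last); returns when the fingers have stopped.
- robot.pause(seconds).
- robot.inverse_kinematics(position, orientation): joint angles nearest the present ones, or None.
- vision.grab_frame(name): name is "scene" or "top" or "wrist"; returns the picture (384x512x3 uint8, red, green, blue); there is no depth.
- vision.calibration(name): a dict with "mtx" (3x3 intrinsics, pixels), "k1" (the pictures are not rectified: a ray, as slopes to the right and down, at radius r is drawn at 1 + k1 r^2 times it, then the intrinsics apply), "extrinsics" (4x4, takes a point from world to camera coordinates); the wrist camera has in their place "T_tool_cam" (4x4, takes a point from camera to tool coordinates, whose origin is the TCP and whose axes are the flange's). Camera axes: x right, y up, looking along -z (the intrinsics and any distortion apply to the point x, -y, -z); pixel columns grow to the right and rows downward; lengths in m; the calibration is good to about 2 mm. A picture is of the moment at which its call begins: read the wrist's pose just before it. calibration takes no time and is no camera call.
A pose or a line that the arm cannot do raises robot.PlanningError and nothing moves.
- workorder.close_job(): hands the job in; it is judged then, once.
Trained networks look in the newest picture that a camera, given by its name, has taken for a name from the list of things; names that differ only in an ending like _2 or _b are one class to them, and where a whole thing is asked for, a point or a joint stands for the part that bears it (a point fixed in the world has none). Each returns a list of dicts, best first, with "p" (0 to 1); they miss things now and then, are a little off and sometimes report something else, mostly with a low value. They report only what shows in the picture. A call takes as long as a camera call.
- recognise(label, camera): "rect" ([centre column, centre row, width, height] in pixels, round what is visible of it).
Readings, each from a call of its own:
- robot.current_time_s(): time.
- robot.current_joint_positions(): joint angles.
- robot.current_dq(): joint speeds.
- robot.current_joint_torque(): joint torques, N m.
- robot.current_tool_pos(): TCP position.
- robot.current_eef_rot(): TCP orientation.
- robot.current_contact_force(): force on the tool from outside, world axes, zero at the start.
- robot.current_torque(): the same for the moment, N m.
- robot.current_finger_gap(): opening from 0.0 (shut) to 1.0 (fully open).
- robot.current_gripper_force(): force on a finger pad.
Only numpy, scipy, OpenCV 4.12 (cv2) and the standard library are available. Lean on these libraries where they do the work, as an engineer would, in place of code of your own. Each camera call takes 0.05 s, during which the arm holds its last target. There are 200 camera calls.

## Working session

There is one attempt and no reset: what is moved stays moved. The work goes in short steps, each a Python script; the robot and the scene stay as the last script left them, time stands still between calls to the robot, and variables do not carry over. Pictures are saved under pics/ and viewed, at most 10 in all, crops included, and the job is handed in when it is done.

```bash
mkdir -p pics; ls; cat > h.py <<'E'
import numpy as np, cv2
from station import robot, fingers, vision, workorder, recognise
from scipy.spatial.transform import Rotation as R
def ext(name):
    c=vision.calibration(name)
    if 'extrinsics' in c: return c,np.array(c['extrinsics'])
    T=np.eye(4);T[:3,:3]=R.from_euler('xyz',robot.current_eef_rot(),degrees=True).as_matrix();T[:3,3]=robot.current_tool_pos()
    return c,np.linalg.inv(T@np.array(c['T_tool_cam']))
def ray(ce,px):
    c,E=ce;K=np.array(c['mtx']);k=c['k1']
    d=np.array([(px[0]-K[0,2])/K[0,0],(px[1]-K[1,2])/K[1,1]]);u=d.copy()
    for _ in range(20): u=d/(1+k*(u@u))
    v=np.array([u[0],-u[1],-1.]);Rm=E[:3,:3]
    return -Rm.T@E[:3,3],Rm.T@v
def onz(ce,px,z):
    o,d=ray(ce,px);return o+d*(z-o[2])/d[2]
def proj(ce,p):
    c,E=ce;K=np.array(c['mtx']);q=E[:3,:3]@np.array(p)+E[:3,3]
    u=np.array([q[0],-q[1]])/-q[2];u=u*(1+c['k1']*(u@u));return K[:2,:2]@u+K[:2,2]
def save(im,fn,scale=1.5,marks=()):
    b=cv2.cvtColor(im,cv2.COLOR_RGB2BGR)
    b=cv2.resize(b,None,fx=scale,fy=scale,interpolation=cv2.INTER_CUBIC)
    for m in marks: cv2.drawMarker(b,(int(m[0]*scale),int(m[1]*scale)),(0,0,255),0,8,1)
    cv2.imwrite('pics/'+fn,b)
E
python3 - <<'E'
from h import *
for n in ('top','scene'):
    ce=ext(n);im=vision.grab_frame(n);save(im,n+'1.png');cv2.imwrite('/tmp/%s.png'%n,im[:,:,::-1])
    o,d=ray(ce,(256,192));print(n,o.round(3),(d/np.linalg.norm(d)).round(2))
    for l in ['thermometer','griddle','stand','probe_cap','spread_tub']:
        for r in recognise(l,n)[:2]: print(l,round(r['p'],2),np.round(r['rect'],1),onz(ce,r['rect'][:2],.1).round(3))
print(robot.current_time_s(), robot.current_eef_rot())
E
```

```text
pics
top [0.369 0.023 1.227] [ 0.17 -0.02 -0.99]
thermometer 0.86 [400.6 248.7  21.2  15.2] [ 0.41  -0.372  0.1  ]
griddle 0.87 [262.7 202.7 150.  143.7] [ 0.532 -0.014  0.1  ]
stand 0.7 [387.9 233.9  53.3  67.9] [ 0.449 -0.34   0.1  ]
probe_cap 0.47 [394.3 216.2  17.6  12.1] [ 0.495 -0.36   0.1  ]
spread_tub 0.77 [124.7 207.5  46.   34.2] [0.519 0.345 0.1  ]
scene [1.341 0.228 0.933] [-0.67 -0.19 -0.72]
thermometer 0.58 [169.4 129.7  12.6  23.6] [ 0.362 -0.381  0.1  ]
griddle 0.81 [249.4 197.6 123.4  94.1] [ 0.603 -0.001  0.1  ]
griddle 0.37 [159.9 153.2  11.2  10.1] [ 0.492 -0.355  0.1  ]
stand 0.91 [164.9 159.9  49.3  57.8] [ 0.519 -0.323  0.1  ]
probe_cap 0.47 [161.7 155.8   8.4  10. ] [ 0.503 -0.343  0.1  ]
spread_tub 0.74 [369.1 215.9  39.4  42.7] [0.573 0.352 0.1  ]
0.6 [1.79998266e+02 9.72073908e-04 1.54460824e+02]
```

View pics/top1.png

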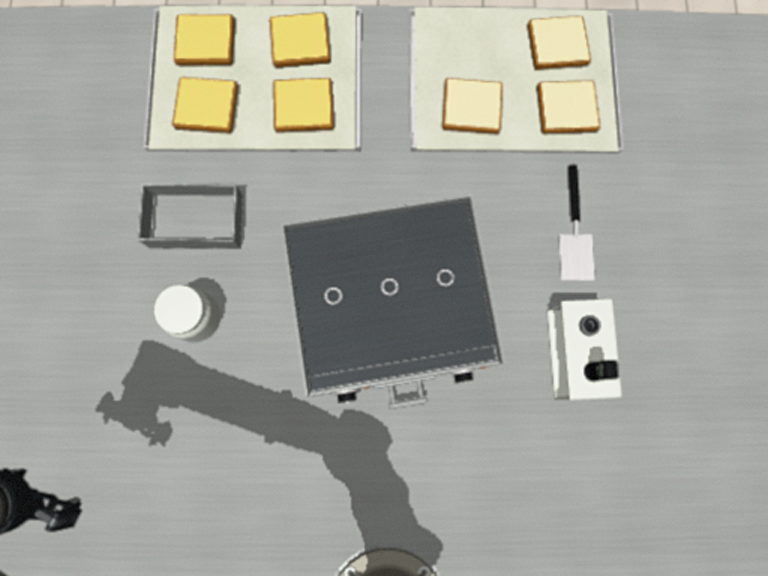

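View pics/scene1.png

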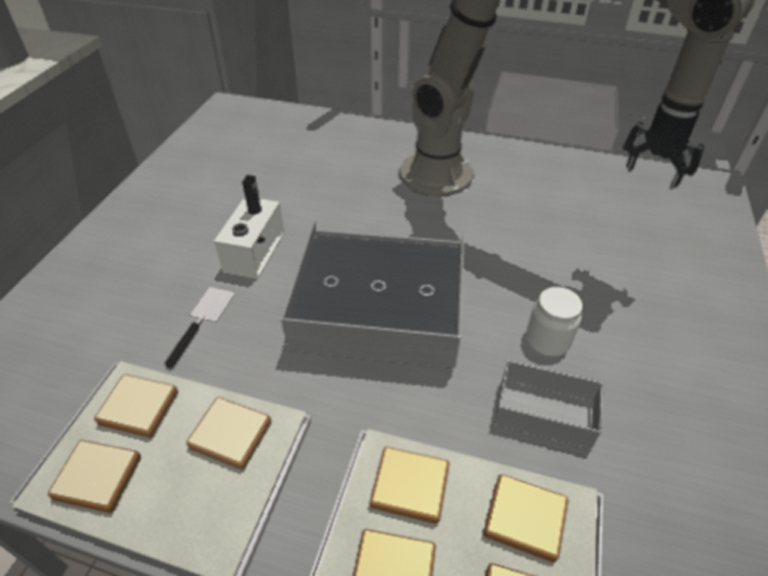

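```bash
python3 - <<'E'
from h import *
im=cv2.imread('/tmp/top.png');ce=ext('top')
g=cv2.cvtColor(im,cv2.COLOR_BGR2GRAY)
P=[]
for c in [(333,296),(390,287),(446,278)]:
    x,y=int(c[0]/1.5),int(c[1]/1.5);w=g[y-9:y+10,x-9:x+10].astype(float);w=np.clip(w-np.median(w)-25,0,None)
    yy,xx=np.mgrid[y-9:y+10,x-9:x+10];px=((w*xx).sum()/w.sum(),(w*yy).sum()/w.sum())
    P.append(onz(ce,px,.095));print('ring',np.round(px,2),P[-1].round(4))
print([np.linalg.norm(P[i+1]-P[i]).round(4) for i in (0,1)], 'yaw',np.degrees(np.arctan2(*(-(P[0]-P[2])[:2]*[1,-1]))))
cap=onz(ce,(590.5/1.5,325/1.5),.112);print('cap',cap)
for c in [(565,303),(610,299),(620,397),(569,399)]: print('deck',onz(ce,np.array(c)/1.5,.1).round(3))
print('handle top',onz(ce,(587/1.5,370/1.5),.192),onz(ce,(615/1.5,370/1.5),.192))
print(np.array(vision.calibration('wrist')['T_tool_cam']).round(3),vision.calibration('wrist')['mtx'])
np.save('rings_top.npy',P)
robot.move_to([0.40,-0.35,0.42],[180,0,0] if robot.inverse_kinematics([0.40,-0.35,0.42],[180,0,0]) is not None else [180,0,90])
ce=ext('wrist');im=vision.grab_frame('wrist');save(im,'w1.png');cv2.imwrite('/tmp/w1.png',im[:,:,::-1]);np.save('/tmp/w1E.npy',ce[1])
for l in ['thermometer','stand','probe_cap']:
    for r in recognise(l,'wrist')[:2]: print(l,round(r['p'],2),np.round(r['rect'],1),onz(ce,r['rect'][:2],.112).round(4))
print(robot.current_tool_pos(),robot.current_eef_rot(),robot.current_joint_positions(),robot.current_time_s())
E
```

```text
ring [221.6  196.62] [0.5485 0.094  0.095 ]
ring [259.2  190.76] [ 0.564  -0.0048  0.095 ]
ring [296.4  184.77] [ 0.58   -0.1034  0.095 ]
[np.float64(0.0999), np.float64(0.0999)] yaw 9.06810356426637
cap [ 0.49227557 -0.35394926  0.112     ]
deck [ 0.533 -0.315  0.1  ]
deck [ 0.54  -0.396  0.1  ]
deck [ 0.369 -0.403  0.1  ]
deck [ 0.366 -0.313  0.1  ]
handle top [ 0.41155631 -0.31702582  0.192     ] [ 0.41112529 -0.36254763  0.192     ]
[[ 0.     0.95   0.311  0.08 ]
 [ 1.     0.    -0.001 -0.   ]
 [-0.001  0.311 -0.95  -0.125]
 [ 0.     0.     0.     1.   ]] [[317.97251939   0.         258.52566146]
 [  0.         317.97251939 190.92365382]
 [  0.           0.           1.        ]]
thermometer 0.55 [264.  147.8  22.8  35. ] [ 0.4015 -0.3562  0.112 ]
stand 0.79 [261.7 109.6  66.  126.7] [ 0.4528 -0.3528  0.112 ]
probe_cap 0.89 [261.9  79.9  28.9  28.8] [ 0.4908 -0.3529  0.112 ]
[ 0.4004087  -0.34955808  0.41987844] [-1.79987208e+02  5.32733107e-03  6.30465069e-02] [ 15.97294341  15.40582739  32.58978863  68.35891196  -8.32311986
  98.49446563 -43.55434121] 3.875
```

View pics/w1.png

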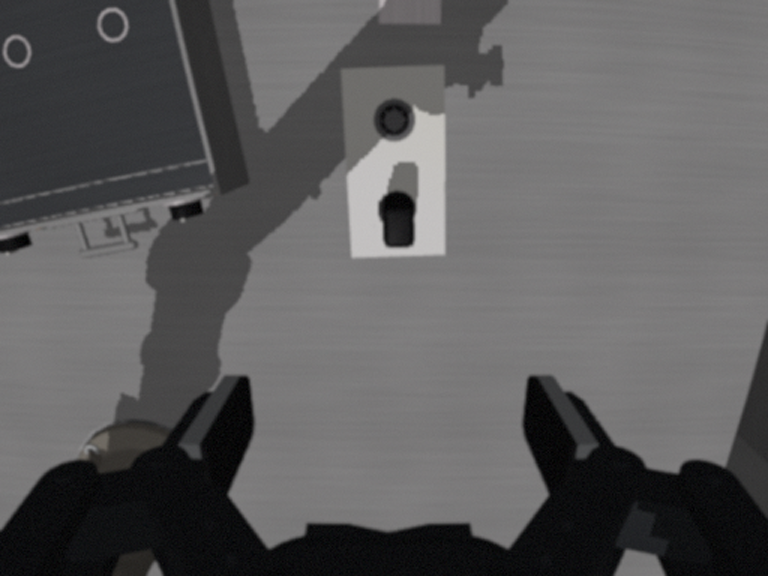

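The wrist view shows the handle at about (398,225) and the cap at (394,120), with the stand nearly square to the robot. I'll take a closer look for handle yaw and precise cap and handle centres.

```bash
python3 - <<'E'
from h import *
robot.move_to([0.40,-0.353,0.33],[180,0,0])
ce=ext('wrist');im=vision.grab_frame('wrist');np.save('/tmp/w2E.npy',ce[1]);cv2.imwrite('/tmp/w2.png',im[:,:,::-1])
for l in ['thermometer','stand','probe_cap']:
    for r in recognise(l,'wrist')[:1]: print(l,round(r['p'],2),np.round(r['rect'],1),onz(ce,r['rect'][:2],.112).round(4))
# overlays: cap rim circle, predicted handle top corners (yaw 0)
cap=np.array([.4915,-.353,.112]);a=np.linspace(0,2*np.pi,24,endpoint=False)
mk=[proj(ce,cap+[.018*np.cos(t),.018*np.sin(t),0]) for t in a]
mk+=[proj(ce,[.412+sx*.016,-.354+sy*.012,.192]) for sx in(-1,1) for sy in(-1,1)]
x0,y0=150,0;sub=im[y0:260,x0:370]
save(sub,'w2.png',2.3*1.0,[m-[x0,y0] for m in mk])
print(np.round(mk[-4:],1))
E
```

```text
thermometer 0.97 [262.4 162.4  27.7  47.9] [ 0.4009 -0.3569  0.112 ]
stand 0.66 [256.6 111.2  85.7 159.6] [ 0.4563 -0.3506  0.112 ]
probe_cap 0.94 [260.9  76.5  35.3  39.1] [ 0.4914 -0.355   0.112 ]
[[273.8 188.7]
 [246.2 188.7]
 [274.4 152.4]
 [245.8 152.4]]
```

View pics/w2.png

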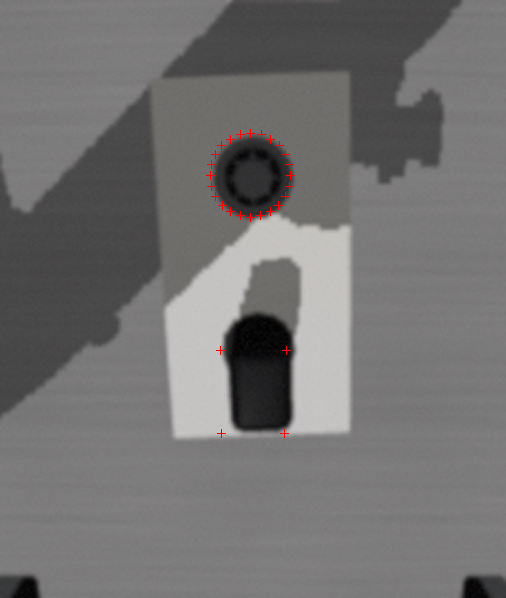

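The close view puts the cap within 1 mm of (0.4915,-0.3535). The handle is about 3 mm further right than I predicted, at roughly (0.411,-0.357), with yaw about 0. Next I'll grasp and lift.

```bash
python3 - <<'E'
from h import *
w=(vision.calibration('wrist'),np.load('/tmp/w1E.npy'))
for c in [(17,51),(112,25)]: print('ring w1',onz(w,np.array(c)/1.5,.095).round(4))
O=[180,0,0]
robot.line_to([.411,-.3573,.25],O)
robot.line_to([.411,-.3573,.159],O,velocity=.08,f_stop=8)
f0=np.array(robot.current_contact_force())
fingers.gripper_to(0.0,80)
print('gap',robot.current_finger_gap()*85,robot.current_gripper_force(),np.array(robot.current_contact_force())-f0,robot.current_tool_pos())
print('stop',robot.line_to([.411,-.3573,.32],O,velocity=.08,f_stop=15))
print('gap',robot.current_finger_gap()*85,np.array(robot.current_contact_force())-f0,robot.current_tool_pos())
Rg=np.load('rings_top.npy')
for p in Rg: print(robot.inverse_kinematics([p[0],p[1],.24],O))
p=Rg[0]
robot.line_to([.46,-.2,.32],O,velocity=.2);robot.line_to([p[0],p[1],.29],O,velocity=.2)
ce=ext('wrist');im=vision.grab_frame('wrist');t=np.array(robot.current_tool_pos())
z=t[2]-.058-.08;print('foot z',z,proj(ce,[t[0],t[1],z]),'ring',proj(ce,p),robot.current_time_s())
for l in ['foot','thermometer']: print(recognise(l,'wrist')[:2])
save(im[60:320,150:370],'w3.png',2.3,[proj(ce,[t[0],t[1],z])-[150,60],proj(ce,p)-[150,60]])
E
```

```text
ring w1 [ 0.5616 -0.0053  0.095 ]
ring w1 [ 0.5773 -0.1032  0.095 ]
gap 23.202360486340904 78.23346018791199 [ 0.6677357  -0.36233203  1.51046019] [ 0.41119012 -0.35732974  0.1592096 ]
stop False
gap 23.138645765694356 [ 0.23023036 -0.73537441 -1.74649755] [ 0.41086433 -0.35713383  0.31955933]
[-27.35413855  19.3737203   21.3147005   87.0112867   -7.17237506
  74.96373391 -95.2763667 ]
[-20.10596579  20.69125291  25.81795344  85.91646229  -9.14621412
  75.48472085 -83.44369272]
[ -8.65373104  23.68693493  24.67688389  81.65725274  -9.9202111
  76.80199521 -73.5480478 ]
foot z 0.15232031925373363 [258.29667237 184.33699922] ring [256.74642749 168.23927467] 11.975
[{'rect': [257.8, 182.2, 7.0, 8.3], 'p': 0.49}]
[{'rect': [258.9, 264.5, 66.6, 166.3], 'p': 0.76}]
```

View pics/w3.png

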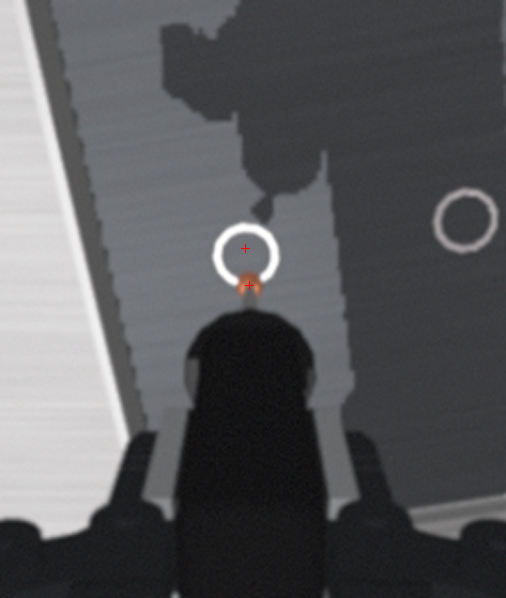

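The foot is where kinematics predicts, and the ring sits about 3 px nearer the robot than the top camera said. I'll shift the rings by −3 mm in x and probe all three.

```bash
python3 - <<'E'
from h import *
O=[180,0,0]
Rg=np.load('rings_top.npy')-[.0028,0,0]
ims=[]
for i,p in enumerate(Rg):
    robot.line_to([p[0],p[1],.262],O,velocity=.12)
    robot.pause(.2);f0=np.array(robot.current_contact_force())
    s=robot.line_to([p[0],p[1],.2305],O,velocity=.025,f_stop=4)
    robot.pause(.6);f=np.array(robot.current_contact_force())-f0;t=np.array(robot.current_tool_pos())
    ce=ext('wrist');im=vision.grab_frame('wrist');q=proj(ce,p).astype(int)
    ims.append(im[q[1]-30:q[1]+50,q[0]-40:q[0]+40])
    robot.pause(.6);print(i,s,f.round(2),t.round(4),robot.current_time_s())
    if f[2]<1.5: print('weak');break
    if i<2: robot.line_to([p[0],p[1],.262],O,velocity=.08)
save(np.hstack(ims),'rings.png',3)
E
```

```text
0 False [-1.4  -0.12  4.34] [0.5458 0.094  0.2305] 15.3167
1 False [-1.99  0.39  5.03] [ 0.5613 -0.0048  0.2305] 19.7
2 False [-1.22  0.43  2.07] [ 0.5773 -0.1034  0.2305] 24.0833
```

View pics/rings.png

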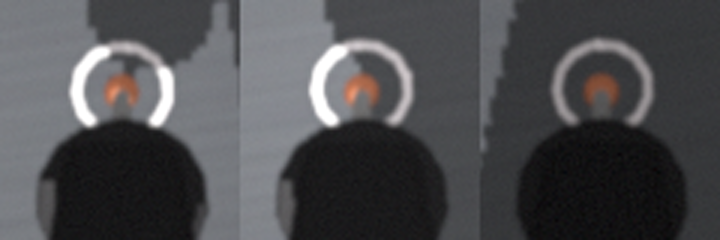

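All three rings show the copper foot centred inside. Now to the cap, with a check above it.

```bash
python3 - <<'E'
from h import *
O=[180,0,0]
t=robot.current_tool_pos();robot.line_to([t[0],t[1],.32],O,velocity=.12)
c=np.array([.4912,-.3535,.112])
robot.line_to([c[0],c[1],.30],O,velocity=.2);robot.line_to([c[0],c[1],.268],O,velocity=.1);robot.pause(.3)
ce=ext('wrist');im=vision.grab_frame('wrist');t=np.array(robot.current_tool_pos())
a=np.linspace(0,2*np.pi,24,endpoint=False)
mk=[proj(ce,c+[.018*np.cos(x),.018*np.sin(x),0]) for x in a]
f=proj(ce,[t[0],t[1],t[2]-.139]);q=proj(ce,c).astype(int);o=q-[50,45]
save(im[o[1]:o[1]+90,o[0]:o[0]+100],'cap.png',6,[m-o for m in mk]+[f-o])
print(t,robot.current_time_s(),'crop',o,'cap',proj(ce,c)-o)
for r in recognise('probe_cap','wrist')[:2]: print(r)
E
```

```text
[ 0.49134966 -0.35372786  0.26856256] 27.275 crop [208 133] cap [50.10849858 45.77338138]
{'rect': [259.4, 176.8, 39.5, 41.1], 'p': 0.73}
```

View pics/cap.png

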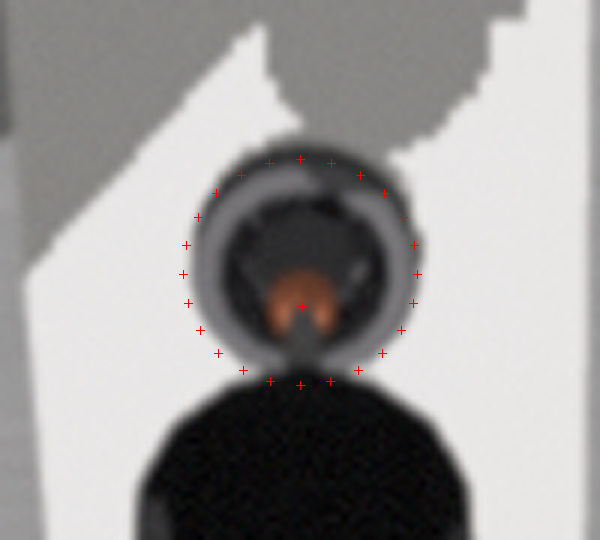

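The rim sits about 1 px (0.8 mm) to the right of my estimate and x agrees, so I'll insert at y = −0.3542.

```bash
python3 - <<'E'
from h import *
O=[180,0,0];x,y=.4914,-.3542
robot.line_to([x,y,.262],O,velocity=.05);robot.pause(.3)
f0=np.array(robot.current_contact_force());np.save('/tmp/f0.npy',f0)
for z in (.215,.195,.183):
    s=robot.line_to([x,y,z],O,velocity=.04,f_stop=8);robot.pause(.2)
    print(z,s,(np.array(robot.current_contact_force())-f0).round(2),np.array(robot.current_tool_pos()).round(4),np.array(robot.current_torque()).round(2))
    if s: break
print(robot.current_finger_gap()*85,robot.current_time_s())
E
```

```text
0.215 False [ 1.21 -0.15 -0.32] [ 0.4915 -0.3543  0.2152] [-0.04  0.03 -0.03]
0.195 False [ 1.13 -0.12 -0.72] [ 0.4916 -0.3544  0.1954] [-0.04  0.03  0.03]
0.183 False [ 1.48  0.43 -0.28] [ 0.4915 -0.3544  0.1832] [0.04 0.02 0.06]
22.88065517151667 30.925
```

```bash
python3 - <<'E'
from h import *
O=[180,0,0];x,y=.4914,-.3542;f0=np.load('/tmp/f0.npy')
fingers.gripper_to(0.0,110)
z=.183
while z>.160:
    z-=.001
    robot.line_to([x,y,z],O,velocity=.02);robot.pause(.1)
    f=np.array(robot.current_contact_force())-f0;t=np.array(robot.current_tool_pos())
    print(round(z,4),t.round(4),f.round(1))
    if (z<.1725 and f[2]>22) or f[2]>35 or abs(f[:2]).max()>15: break
print(robot.current_finger_gap()*85,robot.current_gripper_force(),robot.current_time_s())
E
```

```text
0.182 [ 0.4914 -0.3542  0.182 ] [ 1.2  0.1 -1.5]
0.181 [ 0.4914 -0.3542  0.181 ] [ 0.6 -0.6  0.6]
0.18 [ 0.4914 -0.3542  0.18  ] [ 0.9 -0.7 -0.8]
0.179 [ 0.4912 -0.3542  0.179 ] [0.2 0.6 0.3]
0.178 [ 0.4913 -0.3542  0.1786] [-1.9  1.3  4.7]
0.177 [ 0.4915 -0.3544  0.1782] [-2.7  1.2  8. ]
0.176 [ 0.4918 -0.3546  0.1778] [-1.3  3.  10.5]
0.175 [ 0.4918 -0.3547  0.1771] [-1.9  1.9 11.6]
0.174 [ 0.4911 -0.354   0.1724] [ 1.5 -0.4 -2.8]
0.173 [ 0.4911 -0.3541  0.1724] [ 0.4 -0.4 -3.5]
0.172 [ 0.4914 -0.3542  0.1721] [ 1.  0. -2.]
0.171 [ 0.4917 -0.3544  0.1714] [1.2 0.1 0.2]
0.17 [ 0.4917 -0.3544  0.1713] [-0.7  1.4  7.3]
0.169 [ 0.4918 -0.3544  0.1713] [-1.3  2.6 11.6]
0.168 [ 0.4918 -0.3544  0.1712] [-2.4  4.2 14.1]
0.167 [ 0.4918 -0.3544  0.1713] [-4.   4.  18.7]
0.166 [ 0.4918 -0.3544  0.1712] [-4.6  5.7 22.3]
22.601607022501238 112.0336639881134 37.0917
```

The bead snapped at about 12 N. The collar is now rigid at TCP z 0.1713, against 0.1712 predicted for home, and it is pressed with 22 N. I'll check that it holds, then hand in.

```bash
python3 - <<'E'
from h import *
f0=np.load('/tmp/f0.npy');robot.pause(1.0)
f=np.array(robot.current_contact_force())-f0;print(f,robot.current_tool_pos())
if f[2]>14: print(workorder.close_job())
E
```

```text
[-5.19164148  5.60943639 22.06255968] [ 0.49180118 -0.35439654  0.17119254]
the job is handed in; nothing more can be done
None
```

I checked all three rings left to right with the foot inside each ring, then snapped the probe into its cap, and handed the job in with the collar pressed home at about 22 N and the fingers still gripping the handle; the judge's result was not shown.

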